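Seal the airtight food tub

ROBOT

A 6-joint arm with a two-finger parallel gripper is mounted at the origin on a cart in front of the work surface, level with it; the furniture and walls round the work are solid. World frame = base frame: x ahead of the robot, y to its left, z up, the work surface at z = 0. Lengths are in m, angles in degrees, forces in N, time in s.
With the tool pointing down it reaches from about 0.3 to 0.75 m from the base axis. Payload 8.5 kg.
Tool frame: the origin (TCP) lies at the very end of the fingers, on their centre line; the grasp point (between the pads) lies 19 mm behind it; z points along the fingers, y is the direction in which the jaws open and shut (so a half turn about z gives the same grasp; the last joint's range is limited). The gripper opens to 85 mm and grips with 20 to 120 N. Pads are 22 mm wide; open, the fingers measure 114 mm over their backs; the gripper's body (76 mm by 85 mm) begins 54 mm behind the grasp point. The pads swing forward as they close: fully open they stand 13 mm farther back than shut.
Start: joints at [-87.164, 21.807, 74.336, -0, 83.858, -12.336], TCP at [0.144, -0.531, 0.231] pointing down, gripper open.
Joint ranges: [-178.18, 178.18], [-50.72, 133.34], [12.68, 142.11], [-81.47, 261.47], [9.98, 163.14], [-165.26, 165.26]. Speed limits (degrees/s): [136.94, 136.94, 180, 180, 180, 180].

INTERFACE

Orientations are given as a 3x3 rotation matrix whose columns are the frame's x, y, z axes.
In Python, from rig import status, vision, env gives the robot as it stands.
- The arm moves only by the tool send_rows, never from a script. Its argument "targets" is a list of rows, each a list of 7 numbers: the shift along the tool's x, y, z in units of 50 mm (1.0 is 50 mm), then the turn, a rotation vector about the tool's x, y, z in units of 8 degrees (1.0 is 8 degrees), then the finger opening in mm, from 0 to 85.4. A call has 1 to 5 rows; each row is the pose to reach, as a shift and turn from the pose commanded when the call began, along the tool's axes at that moment; what a row does not reach only later rows make up. A row lasts 1/8 s, in which the tool goes at most 62.5 mm and 10.7 degrees, less where a joint would pass 70% of its speed; a pose out of reach is approached as far as the arm can. A call with a gripper value outside its range is refused whole. The fingers move at their own pace and stop on an object; "grip_force" is the grip in N (left out, the last holds). Time passes only in rows, so rows that repeat a pose let the fingers close. It gives the time, the measured TCP pose, the force and the opening at its end, in the units of the state.
- status.observe(): the state, without advancing time (a new reading comes with each control period).
- vision.get_image(name): name is "scene" or "top" or "wrist"; returns (picture, depth): 480x640x3 uint8, red, green, blue; 480x640 float32, m along the optical axis (not along the pixel's ray), 0 where there is no reading.
- vision.camera_model(name): a dict with "camera_matrix" (3x3 intrinsics, pixels), "view" (4x4, takes a point from world to camera coordinates); the wrist camera has in their place "T_tool_cam" (4x4, takes a point from camera to tool coordinates, whose origin is the TCP and whose axes are the flange's). Camera axes: x right, y down, z forward; pixel columns grow to the right and rows downward; lengths in m; the calibration is good to about 2 mm. A picture is of the moment at which its call begins: read the wrist's pose just before it. camera_model takes no time and is no camera call.
- env.close_job(): hands the job in, once; it reports no verdict.
Trained networks look in the newest picture that a camera, given by its name, has taken for a name from the list of things; names that differ only in an ending like _2 or _b are one class to them, and where a whole thing is asked for, a point or a joint stands for the part that bears it (a point fixed in the world has none). Each returns a list of dicts, best first, with "p" (0 to 1); they miss things now and then, are a little off and sometimes report something else, mostly with a low value. They report only what shows in the picture. A call takes as long as a camera call.
- vision.masks_of(camera, label): "pixels" (480x640 bool, what is visible of it) and "extent" ([left, top, right, bottom] in pixels, round what is visible of it).
The state is a dict: "time_s": time; "q": joint angles; "qvel": joint speeds; "joint_efforts": joint torques, N m; "position": TCP position; "tool_rot": TCP orientation; "ft_force": force on the tool from outside, world axes, zero at the start; "wrist_torque": the same for the moment, N m; "grip_width": finger opening in m.
Only numpy, scipy, OpenCV 4.12 (cv2) and the standard library are available. Lean on these libraries where they do the work, as an engineer would, in place of code of your own. Each camera call takes 0.05 s, during which the arm holds its last target.

TASK

Put the lid on the clear food tub and press it down point by point round its edge, not in one push from the middle, until its seal is fully seated all the way round; keep the vent flap on the lid open while you press, so that the trapped air can get out. Then push the vent flap shut and let go, without disturbing the other things on the worktop.

Things in the scene. Friction and masses are not known exactly. Their poses are not given: they have to be found in the camera images.
- tub: The open food tub: clear plastic, rounded rectangle, 130 mm (its x) by 180 mm (its y) over the rim, 85 mm high, walls 5 mm, about 0.6 kg, loose on the worktop. A lemon and a garlic bulb lie in it, well below the rim. Origin: centre of its underside; z up, y along its length.
- tub_mouth (a point): Centre of the tub's mouth at the height of its hard rim, 85 mm above its underside. The mouth is 112 mm (tub's x) by 162 mm (y) inside.
- tub_seal (a point): Point on the rim in the middle of the tub's +x side. A teal silicone seal runs all round the rim, 5 to 7 mm proud of a tight groove. Pressing on the lid drives in the seal near the press, where it stays; the rest stays proud and the lid rocks or lies back on it until all of it is in, 1 mm proud and springy. A press at a corner or side takes 12 to 25 N, all of it at once about 48 N.
- lid: The white lid: plate 130 mm (its x) by 180 mm (its y), 6 mm thick, 0.2 kg. Below it a plug 104 by 154 mm, 16 mm deep with a bevelled foot, that enters the tub's mouth with 4 mm to spare all round. Origin: centre of the plug's underside; the plate's flat top is 22 mm above. It starts right way up on the worktop on its plug. Home, its origin is 70 mm above the tub's; on the proud seal 76 mm.
- lid_grip (a point): Centre (half-way up) of the grip bar in the middle of the lid's top, 35 mm above the lid's origin; axes as the lid's. The bar is 18 mm thick (x), 64 mm long (y) and 26 mm high; the lid's flat top is 13 mm below this point. Home on the tub it is 105 mm above the tub's underside. The lid may go on either way round: its y along the tub's y or against it.
- vent (a joint): Angle of the teal vent flap on the lid, rad: 0 shut (flat on the lid), 0.48 to 0.65 at the start, 1.3 wide open. It stays where it is put; 2 to 6 N on it pushes it down. Pushing straight down on the raised part shuts it. It counts as open above 0.35.
- vent_hinge (a point): Middle of the flap's hinge, which lies along the lid's x, 37 mm from the lid's middle towards its +y end, 3.5 mm above its flat top. The flap is 40 mm wide (lid's x), 4 mm thick and reaches 29 mm from the hinge; its free edge points to the lid's +y end and lifts as it opens. Shut, it covers 37 to 66 mm from the middle and its top is 6 mm above the lid's flat top.
- vent_edge (a point): Middle of the free edge of the vent flap, on its upper face.
- lid_corner0 (a point): Point on the flat top of the lid near its +x +y corner (lid's axes): 50 mm (x) and 75 mm (y) from the middle, 15 mm in from both edges of the plate; right over it is a good place to press. Home, it is 92 mm above the tub's underside; on the proud seal 98 mm.
- lid_corner1 (a point): Point on the flat top of the lid near its -x +y corner (lid's axes): 50 mm (x) and 75 mm (y) from the middle, 15 mm in from both edges of the plate; right over it is a good place to press. Home, it is 92 mm above the tub's underside; on the proud seal 98 mm.
- lid_corner2 (a point): Point on the flat top of the lid near its -x -y corner (lid's axes): 50 mm (x) and 75 mm (y) from the middle, 15 mm in from both edges of the plate; right over it is a good place to press. Home, it is 92 mm above the tub's underside; on the proud seal 98 mm.
- lid_corner3 (a point): Point on the flat top of the lid near its +x -y corner (lid's axes): 50 mm (x) and 75 mm (y) from the middle, 15 mm in from both edges of the plate; right over it is a good place to press. Home, it is 92 mm above the tub's underside; on the proud seal 98 mm.
- mug: A white mug, 83 mm wide and 94 mm high, on the right; origin at its underside. To be left alone.
- tomato_tin: A food tin, 75 mm wide and 110 mm high, on the right behind the mug; origin at its underside. To be left alone.
- onion: An onion, 75 mm, on the wooden chopping board at the left; origin at its underside. To be left alone.

How it is judged:
By the outcome, as a careful person would: the job done as asked, in the order asked, and still so for the second after the job is handed in, with the robot touching nothing.
It also fails if it takes over 58 s, if anything falls off the work surface, if the arm or the gripper's body presses on something with over 40 N, if the wrist force passes 120 N, or if a joint passes its speed limit or range.

## Working session

There is one attempt and no reset: what is moved stays moved. The work goes in short steps, Python scripts to look and compute and a tool call to move; the robot and the scene stay as the last step left them, time stands still between calls to the robot, and variables do not carry over. Pictures are saved under pics/ and viewed, and the job is handed in when it is done.

Besides the shell and the picture viewer there is one more tool, called after ">>>" as name(argument=value, ...) on one line, values as JSON. send_rows: Moves the arm, as the interface text tells. Its arguments: {"type":"object","properties":{"targets":{"type":"array","items":{"type":"array","items":{"type":"number"}}},"grip_force":{"type":"number"}},"required":["targets"]}

```bash
ls; mkdir -p pics; cat > h.py <<'E'
import numpy as np, cv2
from rig import status, vision, env
def save(n,name):
    im,d=vision.get_image(n); cv2.imwrite(f'pics/{name}.png',im[:,:,::-1].copy()); return im,d
def cloud(n,d,st=None):
    m=vision.camera_model(n);K=np.array(m['camera_matrix'])
    v,u=np.mgrid[0:480,0:640]
    P=np.stack([(u-K[0,2])/K[0,0]*d,(v-K[1,2])/K[1,1]*d,d],-1)
    if 'view' in m: T=np.linalg.inv(np.array(m['view']))
    else:
        Tt=np.eye(4);Tt[:3,:3]=st['tool_rot'];Tt[:3,3]=st['position'];T=Tt@np.array(m['T_tool_cam'])
    return P@T[:3,:3].T+T[:3,3]
E
python3 - <<'E'
from h import *
s=status.observe();print(s)
save('scene','s0');save('top','t0')
for n in('scene','top'):
    print(vision.camera_model(n))
E
```

```text
pics
{'time_s': 0.0, 'q': array([-8.71656543e+01,  2.18412325e+01,  7.43867669e+01, -2.67166499e-03,
        8.38587944e+01, -1.23391269e+01]), 'qvel': array([ 0.0859017 , -0.09387554,  0.01697665, -0.00806172,  0.02170668,
       -0.05262981]), 'joint_efforts': array([-9.54529496e-04, -4.48459375e+01, -2.31276387e+01, -1.68717002e-04,
        4.85144948e-03, -1.69484514e-05]), 'position': array([ 0.14389749, -0.53051954,  0.23069767]), 'tool_rot': array([[ 9.65136484e-01,  2.61747116e-01, -1.21211452e-04],
       [ 2.61746996e-01, -9.65135342e-01,  1.51069147e-03],
       [ 2.78433679e-04, -1.48975018e-03, -9.99998852e-01]]), 'ft_force': array([ 0.0231221 , -0.10484942,  0.46330106]), 'wrist_torque': array([-0.00378219,  0.07367373, -0.01829792]), 'grip_width': 0.08528296454284864}
{'camera_matrix': array([[441.1824989 ,   0.        , 319.87008394],
       [  0.        , 441.1824989 , 245.03554303],
       [  0.        ,   0.        ,   1.        ]]), 'view': array([[-0.90479287, -0.42577782,  0.00794378,  0.50882598],
       [-0.32469467,  0.67767781, -0.65979251,  0.17627776],
       [ 0.2755417 , -0.59955486, -0.75140584,  1.35778602],
       [ 0.        ,  0.        ,  0.        ,  1.        ]])}
{'camera_matrix': array([[490.37038687,   0.        , 315.46567444],
       [  0.        , 490.37038687, 238.07663303],
       [  0.        ,   0.        ,   1.        ]]), 'view': array([[ 5.63342741e-03, -9.99951938e-01, -8.02409887e-03,
         9.08421121e-02],
       [-8.55176362e-01, -6.58420517e-04, -5.18336720e-01,
         5.02604027e-01],
       [ 5.18306525e-01,  9.78203198e-03, -8.55138970e-01,
         1.30654186e+00],
       [ 0.00000000e+00,  0.00000000e+00,  0.00000000e+00,
         1.00000000e+00]])}
```

View pics/s0.png

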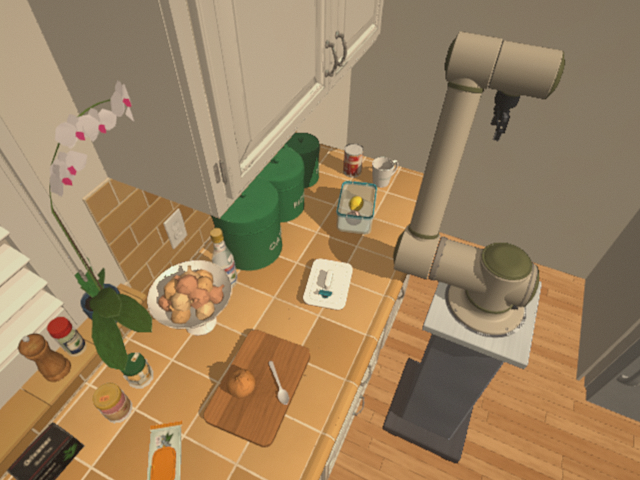

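View pics/t0.png

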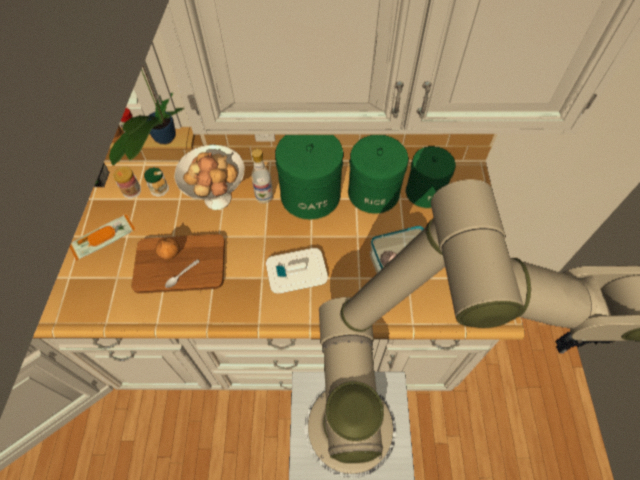

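The lid is at about (297,271) in top, with its vent towards world +y. The tub is at about (357,205) in scene and is partly hidden by the arm in top.

```bash
python3 - <<'E'
from h import *
for n in('scene','top'):
    im,d=vision.get_image(n);P=cloud(n,d)
    for l in('lid','tub','lid_grip','vent','mug','tomato_tin'):
        for r in vision.masks_of(n,l)[:1]:
            m=r['pixels']&(d>0);q=P[m]
            print(n,l,round(r['p'],2),r['extent'],m.sum(),np.round(np.median(q,0),3),np.round(np.percentile(q,2,0),3),np.round(np.percentile(q,98,0),3))
            np.save(f'pics/{n}_{l}.npy',q)
            if l in('lid','tub'):
                if l=='lid': k=(abs(q[:,2]-.022)<.006)
                else: k=(abs(q[:,2]-.088)<.008)
                rect=cv2.minAreaRect(np.float32(q[k][:,:2]*1000));print('rect',rect,k.sum(),np.histogram(q[:,2],bins=np.arange(-.01,.11,.01)))
    c=P[...,2]; print(n,'cab bottom zs', [np.round(P[v,u],2) for v,u in ((110,220),(60,420),(200,225))])
E
```

```text
scene lid 0.66 [300.3, 257.1, 353.2, 310.7] 1925 [0.457 0.166 0.023] [0.394 0.07  0.017] [0.528 0.244 0.048]
rect ((461.9866943359375, 156.0460662841797), (129.61912536621094, 183.61964416503906), 12.889891624450684) 1702 (array([   8,    9,  301, 1435,   49,  110,   13,    0,    0,    0,    0]), array([-0.01,  0.  ,  0.01,  0.02,  0.03,  0.04,  0.05,  0.06,  0.07,
        0.08,  0.09,  0.1 ]))
scene tub 0.86 [337.6, 182.6, 377.3, 236.7] 1666 [ 0.501 -0.19   0.046] [ 0.428 -0.264  0.   ] [ 0.575 -0.076  0.092]
rect ((501.8926086425781, -167.641357421875), (129.4935302734375, 184.29473876953125), 15.694723129272461) 373 (array([ 33, 307, 134, 126, 146, 137, 147, 143, 119, 292,  82]), array([-0.01,  0.  ,  0.01,  0.02,  0.03,  0.04,  0.05,  0.06,  0.07,
        0.08,  0.09,  0.1 ]))
scene lid_grip 0.59 [305.3, 259.7, 351.9, 312.9] 1931 [0.458 0.165 0.023] [0.393 0.068 0.017] [0.529 0.244 0.048]
scene vent 0.58 [335.0, 184.8, 377.2, 234.8] 1526 [ 0.498 -0.189  0.046] [ 0.427 -0.261  0.002] [ 0.573 -0.075  0.092]
scene mug 0.59 [368.7, 157.2, 396.0, 184.6] 529 [ 0.482 -0.369  0.065] [ 0.
[... 554 characters left out ...]
2 [371.9, 224.1, 422.5, 271.9] 990 [ 0.547 -0.142  0.05 ] [ 0.447 -0.229 -0.001] [ 0.574 -0.079  0.091]
rect ((530.7581787109375, -138.58987426757812), (87.2365493774414, 195.5701904296875), 45.52281188964844) 239 (array([ 25, 148,  76,  82,  74,  89,  83,  74, 100, 191,  48]), array([-0.01,  0.  ,  0.01,  0.02,  0.03,  0.04,  0.05,  0.06,  0.07,
        0.08,  0.09,  0.1 ]))
top lid_grip 0.58 [267.1, 246.4, 328.0, 293.7] 2100 [0.452 0.153 0.022] [0.39  0.067 0.014] [0.527 0.24  0.047]
top vent 0.7 [265.8, 248.4, 329.8, 297.6] 2144 [0.452 0.153 0.022] [0.389 0.067 0.003] [0.526 0.24  0.047]
top cab bottom zs [array([0.61, 0.31, 0.55]), array([ 0.6 , -0.13,  0.7 ]), array([0.73, 0.4 , 0.01])]
```

```bash
cat >> h.py <<'E'
from scipy.spatial.transform import Rotation as R
def Rdown(yaw):
    a=np.radians(yaw);return np.array([[np.cos(a),np.sin(a),0],[np.sin(a),-np.cos(a),0],[0,0,-1]])
def rel(p,yaw,verbose=True):
    s=status.observe();T=np.array(s['tool_rot'])
    d=T.T@(np.array(p)-s['position'])/.05
    rv=np.degrees(R.from_matrix(T.T@Rdown(yaw)).as_rotvec())/8
    if verbose: print('t',round(s['time_s'],2),'pos',np.round(s['position'],4),'F',np.round(s['ft_force'],1),'w',round(s['grip_width'],4),'\nrow',np.round(d,3),np.round(rv,3))
    return d,rv
E
python3 - <<'E'
from h import *
print(vision.camera_model('wrist'))
rel([.46,.155,.25],103)
E
```

```text
{'camera_matrix': array([[412.77846332,   0.        , 319.80582514],
       [  0.        , 412.77846332, 234.96678735],
       [  0.        ,   0.        ,   1.        ]]), 'T_tool_cam': array([[ 4.63155117e-04, -9.61757827e-01, -2.73900837e-01,
         6.90391055e-02],
       [ 9.99999769e-01,  5.81843227e-04, -3.52088252e-04,
        -9.74457659e-04],
       [ 4.97990979e-04, -2.73900611e-01,  9.61757874e-01,
        -1.42746038e-01],
       [ 0.00000000e+00,  0.00000000e+00,  0.00000000e+00,
         1.00000000e+00]])}
t 0.8 pos [ 0.144  -0.5308  0.2313] F [-0.2 -0.2 -0.1] w 0.0854 
row [  9.691 -11.584  -0.374] [  0.      0.    -10.978]
```

>>> send_rows(targets=[[0.6,-0.72,-0.1,0,0,-0.7,85],[1.3,-1.54,-0.2,0,0,-1.5,85],[2.1,-2.5,-0.37,0,0,-2.4,85],[2.9,-3.5,-0.37,0,0,-3.3,85],[3.7,-4.45,-0.37,0,0,-4.2,85]])

```text
time_s: 1.42
position: [0.2639, -0.2674, 0.25]
tool_rot: [[0.657, 0.754, 0.001], [0.754, -0.657, -0.001], [-0.0, 0.001, -1.0]]
ft_force: [0.3, -0.1, 0.2]
grip_width: 0.0852
```

```bash
python3 - <<'E'
from h import *
rel([.46,.155,.25],103)
E
```

```text
t 1.43 pos [ 0.2639 -0.2674  0.25  ] F [ 0.3 -0.1  0.2] w 0.0852 
row [ 8.946e+00 -2.588e+00 -3.000e-03] [ 5.000e-03  4.000e-03 -6.754e+00]
```

>>> send_rows(targets=[[1.1,-0.3,0,0,0,-1.0,85],[2.2,-0.6,0,0,0,-2,85],[3.3,-1.0,0,0,0,-3,85],[4.4,-1.3,0,0,0,-4,85],[5.5,-1.6,0,0,0,-5,85]])

```text
time_s: 2.05
position: [0.3852, -0.0078, 0.2502]
tool_rot: [[0.017, 1.0, 0.001], [1.0, -0.017, -0.001], [-0.0, 0.001, -1.0]]
ft_force: [0.9, -1.4, -0.1]
grip_width: 0.0849
```

```bash
python3 - <<'E'
from h import *
rel([.46,.155,.25],103)
E
```

```text
t 2.05 pos [ 0.3852 -0.0078  0.2502] F [ 0.9 -1.4 -0.1] w 0.0849 
row [3.280e+00 1.442e+00 3.000e-03] [ 0.007  0.004 -1.746]
```

>>> send_rows(targets=[[1.0,0.45,0,0,0,-0.8,85],[2.0,0.9,0,0,0,-1.5,85],[2.8,1.25,0,0,0,-1.75,85],[3.28,1.44,0,0,0,-1.75,85],[3.28,1.44,0,0,0,-1.75,85]])

```text
time_s: 2.68
position: [0.4603, 0.1539, 0.2495]
tool_rot: [[-0.223, 0.975, -0.0], [0.975, 0.223, -0.0], [0.0, -0.0, -1.0]]
ft_force: [0.5, -0.1, 0.5]
grip_width: 0.0852
```

```bash
python3 - <<'E'
from h import *
s=status.observe();print(s['position'],s['q'])
im,d=save('wrist','w1');P=cloud('wrist',d,s);np.save('pics/w1P.npy',P)
m=vision.masks_of('wrist','lid')
for r in m[:1]:
    k=r['pixels']&(d>0);q=P[k];print(r['p'],r['extent'])
    h=np.histogram(q[:,2],bins=np.arange(0,.08,.004));print(h)
    t=q[abs(q[:,2]-.022)<.005];print(cv2.minAreaRect(np.float32(t[:,:2]*1000)),np.median(t[:,2]))
    t=q[abs(q[:,2]-.048)<.004];print('bar',cv2.minAreaRect(np.float32(t[:,:2]*1000)),t.shape)
im,d=save('top','t1');P=cloud('top',d)
for r in vision.masks_of('top','tub')[:1]:
    k=r['pixels']&(d>0);q=P[k];print(r['p'],r['extent'])
    t=q[abs(q[:,2]-.09)<.007];print(cv2.minAreaRect(np.float32(t[:,:2]*1000)),len(t),np.percentile(q[:,2],[90,98]))
E
```

```text
[0.46026645 0.1538645  0.24952286] [ 4.47275382e+00  1.45032238e+01  8.21690193e+01  4.53742817e-04
  8.33502379e+01 -8.43655530e+00]
0.75 [300.6, 125.3, 342.0, 160.3]
(array([  0,   0,   0,   0,   0,   6,  89, 321, 343, 350, 343,   9,   0,
         0,   0,   0,   0,   0,   0]), array([0.   , 0.004, 0.008, 0.012, 0.016, 0.02 , 0.024, 0.028, 0.032,
       0.036, 0.04 , 0.044, 0.048, 0.052, 0.056, 0.06 , 0.064, 0.068,
       0.072, 0.076]))
((446.9153747558594, 202.81814575195312), (35.049739837646484, 27.04902458190918), 12.921893119812012) 0.02643588315087131
bar ((448.1084899902344, 212.87408447265625), (29.444395065307617, 0.807762861251831), 12.95949649810791) (9, 3)
0.76 [374.3, 224.6, 438.8, 283.8]
((497.5292663574219, -172.0540771484375), (130.87164306640625, 180.05572509765625), 17.020307540893555) 405 [0.08732206 0.09175888]
```

View pics/w1.png

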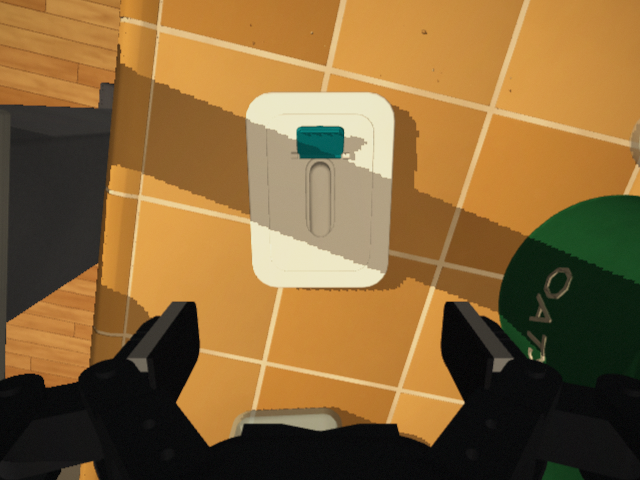

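View pics/t1.png

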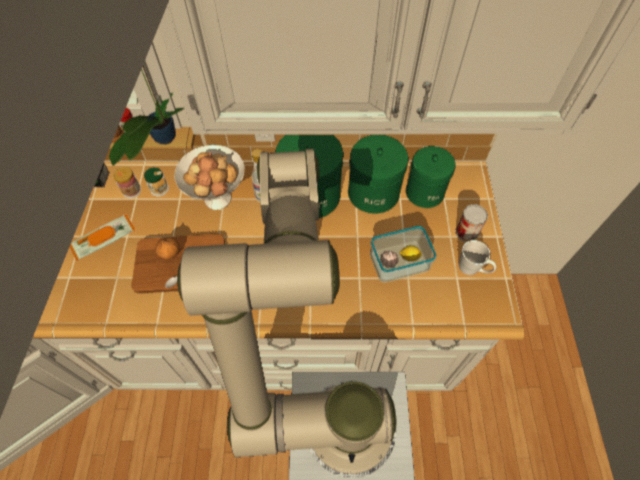

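```bash
python3 - <<'E'
from h import *
P=np.load('pics/w1P.npy')
Z=P[...,2]
roi=np.zeros(Z.shape,bool);roi[80:300,230:410]=1
k=roi&(abs(Z-.022)<.006)
n,l,st,c=cv2.connectedComponentsWithStats(k.astype(np.uint8));i=1+st[1:,4].argmax();print(st[i])
t=P[l==i];print(cv2.minAreaRect(np.float32(t[:,:2]*1000)),np.median(t[:,2]))
b=roi&(Z>.043)&(Z<.053)&(np.mgrid[0:480,0:640][0]>162)
t=P[b];print('bar',cv2.minAreaRect(np.float32(t[:,:2]*1000)),t.shape,np.median(t[:,2]))
f=P[125:160,300:342].reshape(-1,3);a=np.radians(103)
E
```

```text
[  245    92   150   195 24285]
((459.1373291015625, 155.8037567138672), (130.3413848876953, 178.5778045654297), 12.899277687072754) 0.02264592996244208
bar ((459.0606384277344, 156.04541015625), (17.95675277709961, 63.43263626098633), 13.265229225158691) (1465, 3) 0.04773903849881983
```

>>> send_rows(targets=[[0.05,-0.02,1.0,0,0,0,60],[0.05,-0.02,2.0,0,0,0,60],[0.05,-0.02,3.0,0,0,0,60],[0.05,-0.02,3.9,0,0,0,50],[0.05,-0.02,4.45,0,0,0,45]])

```text
time_s: 3.5
position: [0.4579, 0.154, 0.0258]
tool_rot: [[-0.22, 0.976, -0.002], [0.976, 0.22, -0.0], [0.0, -0.002, -1.0]]
ft_force: [0.4, 0.5, -0.4]
grip_width: 0.045
```

```bash
python3 - <<'E'
from h import *
rel([.459,.156,.026],103)
save('wrist','w2')
E
```

```text
t 3.5 pos [0.4579 0.154  0.0258] F [ 0.4  0.5 -0.4] w 0.045 
row [ 0.034  0.03  -0.004] [-0.013 -0.001 -0.039]
```

View pics/w2.png

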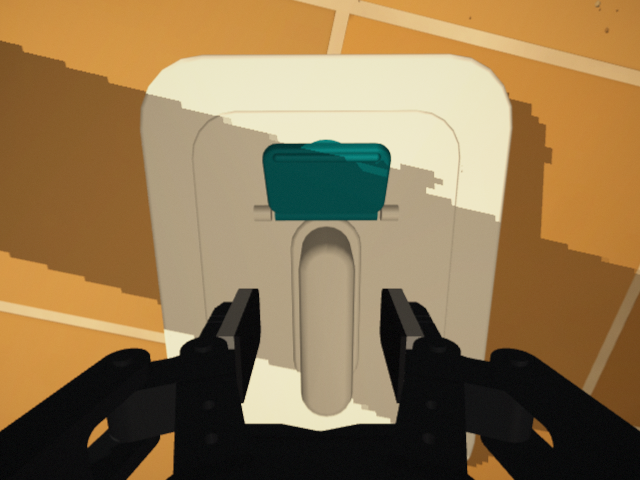

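The fingers straddle the bar, at about x 240 and 400 with the bar at 327, clear of the flap. Closing.

>>> send_rows(targets=[[0.03,0.03,0,0,0,0,20],[0.03,0.03,0,0,0,0,5],[0.03,0.03,0,0,0,0,5],[0.03,0.03,0,0,0,0,5],[0.03,0.03,0,0,0,0,5]], grip_force=60)

```text
time_s: 4.18
position: [0.4606, 0.1567, 0.0287]
tool_rot: [[-0.221, 0.975, 0.003], [0.975, 0.221, -0.0], [-0.001, 0.003, -1.0]]
ft_force: [0.4, -1.3, 7.1]
grip_width: 0.0168
```

>>> send_rows(targets=[[0,0,-0.3,0,0,0,5],[0,0,-1,0,0,0,5],[0,0,-2,0,0,0,5],[0,0,-3,0,0,0,5],[0,0,-3.4,0,0,0,5]])

```text
time_s: 4.8
position: [0.4602, 0.1569, 0.2007]
tool_rot: [[-0.221, 0.975, 0.005], [0.975, 0.221, 0.001], [-0.001, 0.005, -1.0]]
ft_force: [-0.0, -0.5, -2.8]
grip_width: 0.0165
```

```bash
python3 - <<'E'
from h import *
s=status.observe()
im,d=save('wrist','w3');P=cloud('wrist',d,s)
save('scene','s3')
# plate in tool frame
Q=(P-s['position'])@np.array(s['tool_rot'])
k=(abs(Q[...,2]-.004)<.006)&(abs(Q[...,1])<.09)&(Q[...,0]>-.12)&(Q[...,0]<.13)
n,l,st,c=cv2.connectedComponentsWithStats(k.astype(np.uint8));i=1+st[1:,4].argmax();print(st[i])
t=Q[l==i];print(cv2.minAreaRect(np.float32(t[:,:2]*1000)),np.median(t[:,2]),t.max(0),t.min(0))
A=np.c_[t[:,:2],np.ones(len(t))];print('plane',np.linalg.lstsq(A,t[:,2],rcond=None)[0])
rel([.4995,-.170,.2],105.7)
im,d=save('top','t3');P=cloud('top',d)
for n in ('scene','top'):
  im,d=vision.get_image(n);P=cloud(n,d)
  for r in vision.masks_of(n,'tub')[:1]:
    q=P[r['pixels']&(d>0)]
    for w in(.004,.007,.009):
      t=q[abs(q[:,2]-.09)<w];print(n,r['p'],cv2.minAreaRect(np.float32(t[:,:2]*1000)),len(t))
E
```

```text
[  137    61   365   294 79439]
((33.361785888671875, -0.6572723388671875), (129.8695526123047, 111.69320678710938), 89.99394226074219) 0.006003231959366239 [0.08921272 0.0642806  0.00986917] [-0.02248013 -0.06559185 -0.00199919]
plane [0.0085988  0.00035905 0.00549564]
t 4.9 pos [0.4603 0.1569 0.1997] F [-0.1 -0.7 -2. ] w 0.0167 
row [-6.549e+00 -6.820e-01 -4.000e-03] [ 0.037  0.006 -0.365]
scene 0.65 ((453.27880859375, -103.71231842041016), (101.10069274902344, 42.74894714355469), 49.730995178222656) 55
scene 0.65 ((453.27880859375, -103.71231842041016), (101.10069274902344, 42.74894714355469), 49.730995178222656) 85
scene 0.65 ((451.5008239746094, -105.34468841552734), (105.8902816772461, 43.35200881958008), 49.730995178222656) 103
top 0.64 ((496.496337890625, -171.9393310546875), (128.77536010742188, 178.4236297607422), 16.877565383911133) 271
top 0.64 ((497.8048095703125, -172.20530700683594), (131.2214813232422, 179.9315948486328), 16.478797912597656) 424
top 0.64 ((497.8048095703125, -172.20530700683594), (131.2214813232422, 179.9315948486328), 16.478797912597656) 481
```

View pics/w3.png

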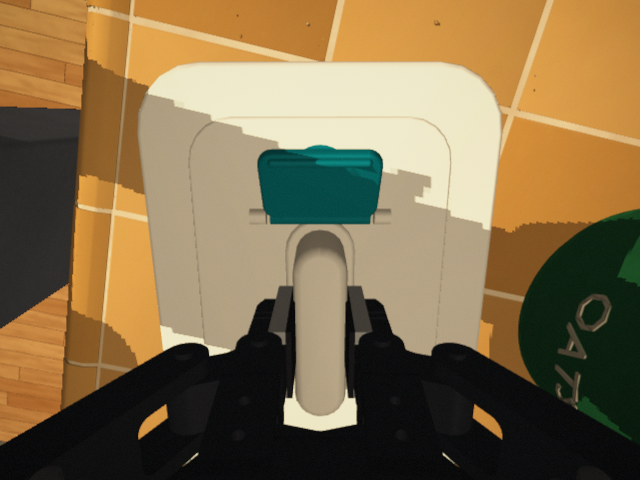

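View pics/t3.png

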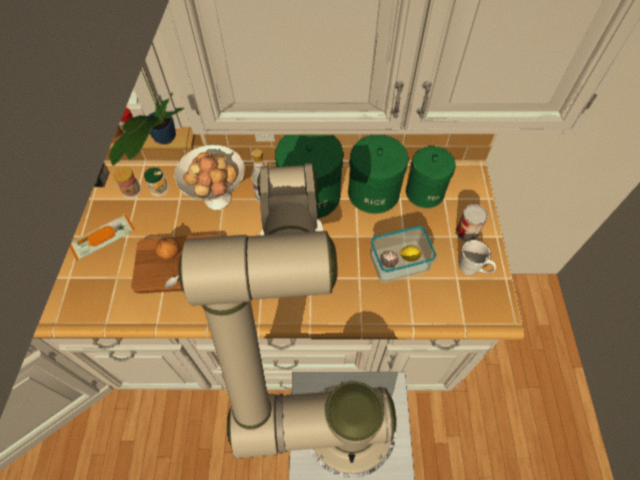

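```bash
python3 - <<'E'
from h import *
im,d=vision.get_image('top');P=cloud('top',d)[d>0]
k=(P[:,1]>-.35)&(P[:,1]<.02)&(P[:,0]<.7)&(P[:,0]>.3)
for lo,hi in((.1,.15),(.15,.2),(.2,.25),(.25,.35),(.35,.5),(.5,.8)):
    q=P[k&(P[:,2]>lo)&(P[:,2]<hi)]
    print(lo,len(q),np.percentile(q,1,0).round(3) if len(q) else '',np.percentile(q,99,0).round(3) if len(q) else '')
rel([.4987,-.168,.2],106)
E
```

```text
0.1 286 [ 0.681 -0.156  0.1  ] [ 0.7   -0.055  0.149]
0.15 406 [ 0.679 -0.16   0.151] [ 0.7   -0.053  0.198]
0.2 4 [ 0.687 -0.124  0.2  ] [ 0.697 -0.085  0.202]
0.25 0  
0.35 699 [ 0.593 -0.345  0.459] [0.618 0.017 0.5  ]
0.5 19636 [ 0.571 -0.346  0.504] [0.609 0.016 0.798]
t 5.2 pos [0.4593 0.1568 0.1963] F [ 0.1 -0.3 -2.1] w 0.0164 
row [-6.509 -0.667 -0.075] [-0.016 -0.003 -0.404]
```

>>> send_rows(targets=[[-0.6,-0.06,-0.07,0,0,-0.1,5],[-1.5,-0.15,-0.07,0,0,-0.2,5],[-2.5,-0.26,-0.07,0,0,-0.3,5],[-3.5,-0.36,-0.07,0,0,-0.4,5],[-4.5,-0.46,-0.07,0,0,-0.4,5]])

```text
time_s: 5.82
position: [0.4869, -0.0693, 0.2001]
tool_rot: [[-0.275, 0.961, -0.001], [0.961, 0.275, 0.001], [0.001, -0.001, -1.0]]
ft_force: [0.9, -0.5, -1.8]
grip_width: 0.0167
```

```bash
python3 - <<'E'
from h import *
rel([.4987,-.168,.2],106)
E
```

```text
t 5.83 pos [ 0.4869 -0.0693  0.2001] F [ 0.9 -0.5 -1.8] w 0.0167 
row [-1.963 -0.316  0.002] [-0.007 -0.006 -0.003]
```

>>> send_rows(targets=[[-0.7,-0.1,0,0,0,0,5],[-1.4,-0.22,0.3,0,0,0,5],[-1.96,-0.31,0.6,0,0,0,5],[-1.96,-0.31,1.1,0,0,0,5],[-1.96,-0.31,1.1,0,0,0,5]])

```text
time_s: 6.45
position: [0.4981, -0.1659, 0.1439]
tool_rot: [[-0.275, 0.962, -0.004], [0.962, 0.275, 0.003], [0.004, -0.003, -1.0]]
ft_force: [-0.3, 0.1, -1.8]
grip_width: 0.0168
```

```bash
python3 - <<'E'
from h import *
rel([.4987,-.168,.14],106)
im,d=vision.get_image('scene');np.save('pics/s4d.npy',d)
cv2.imwrite('pics/s4.png',cv2.resize(im[130:260,290:420,::-1],None,fx=4.6,fy=4.6,interpolation=cv2.INTER_CUBIC))
im,d=vision.get_image('top')
cv2.imwrite('pics/t4.png',cv2.resize(im[190:310,340:460,::-1],None,fx=5,fy=5,interpolation=cv2.INTER_CUBIC))
save('wrist','w4')
E
```

```text
t 6.45 pos [ 0.4981 -0.1659  0.1439] F [-0.3  0.1 -1.8] w 0.0168 
row [-0.044 -0.     0.077] [-0.025 -0.027 -0.008]
```

View pics/s4.png

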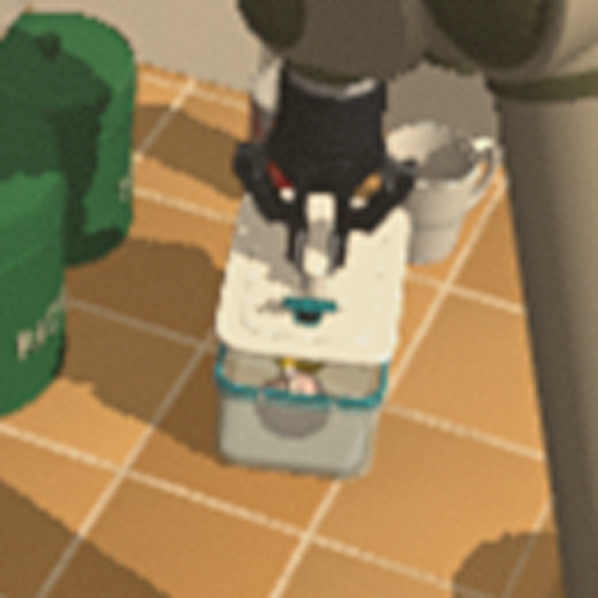

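View pics/w4.png

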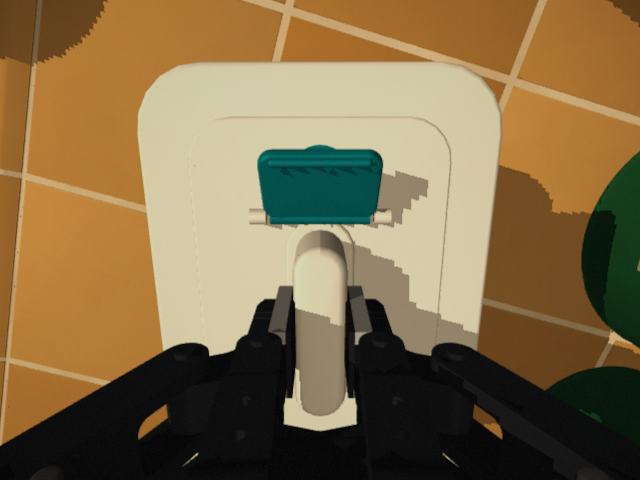

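View pics/t4.png

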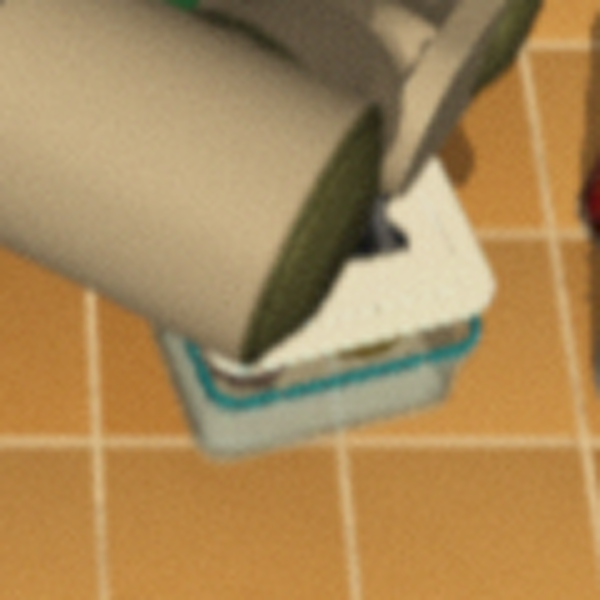

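>>> send_rows(targets=[[-0.03,0,0.2,0,0,0,5],[-0.03,0,0.35,0,0,0,5],[-0.03,0,0.5,0,0,0,5],[-0.03,0,0.6,0,0,0,5],[-0.03,0,0.6,0,0,0,5]])

```text
time_s: 7.22
position: [0.4994, -0.1676, 0.1154]
tool_rot: [[-0.275, 0.961, -0.001], [0.961, 0.275, 0.0], [0.001, -0.001, -1.0]]
ft_force: [0.7, -1.2, -2.8]
grip_width: 0.0166
```

```bash
python3 - <<'E'
from h import *
rel([.4987,-.168,.105],106)
s=status.observe();print(s['wrist_torque'])
E
```

```text
t 7.22 pos [ 0.4994 -0.1676  0.1154] F [ 0.7 -1.2 -2.8] w 0.0166 
row [-0.005 -0.015  0.209] [-0.004 -0.004 -0.004]
[-0.05134868 -0.02356414 -0.01300758]
```

>>> send_rows(targets=[[0,0,0.05,0,0,0,5],[0,0,0.1,0,0,0,5],[0,0,0.15,0,0,0,5],[0,0,0.2,0,0,0,5],[0,0,0.2,0,0,0,5]])

```text
time_s: 7.85
position: [0.4994, -0.1676, 0.1056]
tool_rot: [[-0.275, 0.961, -0.0], [0.961, 0.275, 0.0], [0.0, -0.0, -1.0]]
ft_force: [0.6, 0.2, -2.8]
grip_width: 0.017
```

```bash
python3 - <<'E'
from h import *
rel([.4987,-.168,.105],106)
s=status.observe();print(s['wrist_torque'])
im,d=vision.get_image('scene')
cv2.imwrite('pics/s5.png',cv2.resize(im[130:260,290:420,::-1],None,fx=4.6,fy=4.6,interpolation=cv2.INTER_CUBIC))
im,d=vision.get_image('top')
cv2.imwrite('pics/t5.png',cv2.resize(im[190:310,340:460,::-1],None,fx=5,fy=5,interpolation=cv2.INTER_CUBIC))
E
```

```text
t 7.85 pos [ 0.4994 -0.1676  0.1056] F [ 0.6  0.2 -2.8] w 0.017 
row [-0.004 -0.016  0.013] [-0.002 -0.002 -0.003]
[ 0.01455758 -0.01797927 -0.02614566]
```

View pics/s5.png

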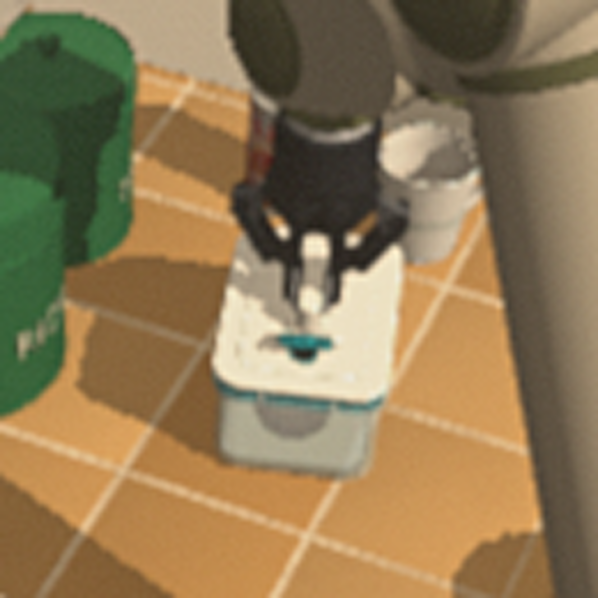

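View pics/t5.png

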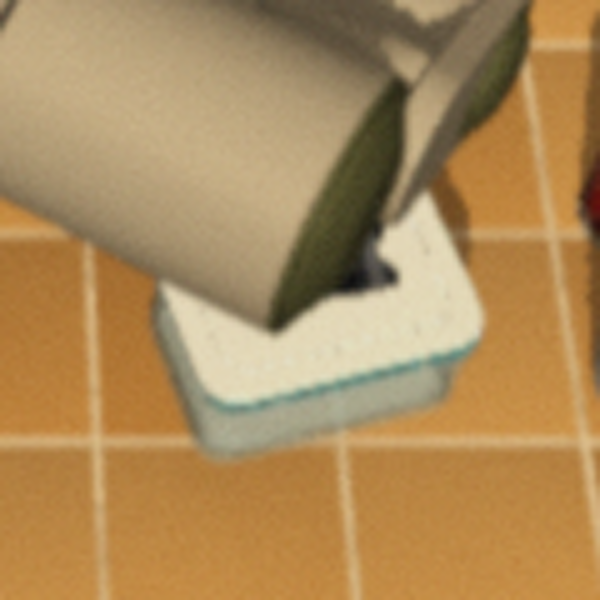

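The plug is inside the mouth with no contact force, and the lid sits about 2 mm above the seal. I'll lower the last bit gently and release.

>>> send_rows(targets=[[0,0,0.03,0,0,0,5],[0,0,0.05,0,0,0,5],[0,0,0.05,0,0,0,5]])

```text
time_s: 8.32
position: [0.4996, -0.1677, 0.1037]
tool_rot: [[-0.275, 0.961, 0.0], [0.961, 0.275, -0.0], [-0.0, 0.0, -1.0]]
ft_force: [-1.0, 1.3, 3.8]
grip_width: 0.0165
```

>>> send_rows(targets=[[0,0,0,0,0,0,24],[0,0,-0.02,0,0,0,40],[0,0,-0.04,0,0,0,45],[0,0,-0.04,0,0,0,45]])

```text
time_s: 8.82
position: [0.4996, -0.1677, 0.1054]
tool_rot: [[-0.275, 0.961, 0.0], [0.961, 0.275, -0.0], [-0.0, 0.0, -1.0]]
ft_force: [0.1, -0.0, 0.3]
grip_width: 0.045
```

>>> send_rows(targets=[[0,0,-0.3,0,0,0,45],[0,0,-1,0,0,0,45],[0,0,-2,0,0,0,30],[0,0,-2.6,0,0,0,15],[0,0,-2.6,0,0,0,0]])

```text
time_s: 9.45
position: [0.5002, -0.168, 0.2373]
tool_rot: [[-0.275, 0.961, 0.004], [0.961, 0.275, -0.002], [-0.003, 0.003, -1.0]]
ft_force: [-0.3, -0.5, 0.3]
grip_width: 0.0002
```

```bash
cat >> h.py <<'E'
def lidfit(name,zr=(.088,.104)):
    s=status.observe()
    im,d=save('wrist',name);P=cloud('wrist',d,s)
    k=(P[...,2]>zr[0])&(P[...,2]<zr[1])&(d>0)&(abs(P[...,0]-.4985)<.13)&(abs(P[...,1]+.169)<.13)&(np.mgrid[0:480,0:640][0]<480)
    n,l,st,c=cv2.connectedComponentsWithStats(k.astype(np.uint8));i=1+st[1:,4].argmax();print(st[i])
    t=P[l==i];r=cv2.minAreaRect(np.float32(t[:,:2]*1000));print(r)
    A=np.c_[t[:,0]-.4985,t[:,1]+.169,np.ones(len(t))];c=np.linalg.lstsq(A,t[:,2],rcond=None)[0];print('plane',c)
    return P,r,c
E
python3 - <<'E'
from h import *
rel([.4987,-.168,.22],106)
P,r,c=lidfit('w6')
E
```

```text
t 9.45 pos [ 0.5002 -0.168   0.2373] F [-0.3 -0.5  0.3] w 0.0002 
row [ 0.009 -0.029  0.347] [ 0.023  0.025 -0.003]
[  221    86   195   248 36266]
((499.1639404296875, -168.2433624267578), (130.44509887695312, 179.6580047607422), 16.01424789428711)
plane [-0.00890375 -0.00560083  0.09776402]
```

View pics/w6.png

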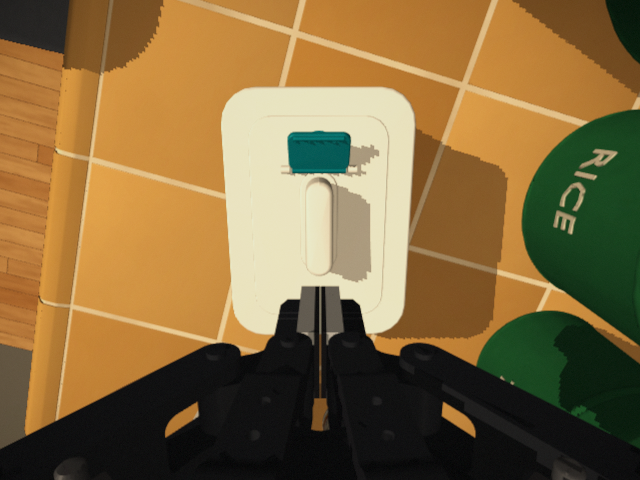

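>>> send_rows(targets=[[0.8,0.5,0.6,0,0,0,0],[1.5,0.98,1.4,0,0,0,0],[1.5,0.98,2.1,0,0,0,0],[1.5,0.98,2.55,0,0,0,0],[1.5,0.98,2.55,0,0,0,0]], grip_force=60)

```text
time_s: 10.12
position: [0.5246, -0.0814, 0.1054]
tool_rot: [[-0.275, 0.961, -0.005], [0.961, 0.275, 0.002], [0.004, -0.005, -1.0]]
ft_force: [0.9, 0.0, 0.5]
grip_width: -0.0001
```

```bash
python3 - <<'E'
from h import *
rel([.5264,-.0821,.098],106)
save('wrist','w7')
E
```

```text
t 10.12 pos [ 0.5246 -0.0814  0.1054] F [0.9 0.  0.5] w -0.0001 
row [-0.023  0.032  0.148] [-0.033 -0.026 -0.003]
```

View pics/w7.png

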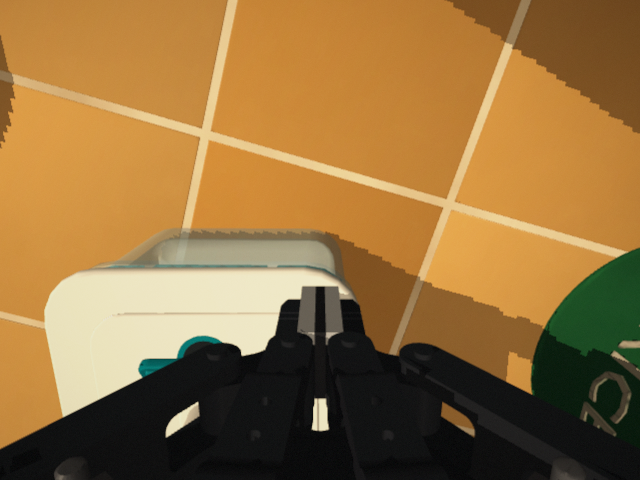

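>>> send_rows(targets=[[-0.02,0.02,0.12,0,0,0,0],[-0.02,0.02,0.18,0,0,0,0],[-0.02,0.02,0.22,0,0,0,0],[-0.02,0.02,0.26,0,0,0,0],[-0.02,0.02,0.26,0,0,0,0]])

```text
time_s: 10.8
position: [0.5274, -0.0827, 0.0957]
tool_rot: [[-0.275, 0.961, 0.001], [0.961, 0.275, -0.0], [-0.001, 0.001, -1.0]]
ft_force: [-1.5, 1.0, 7.1]
grip_width: 0.0002
```

>>> send_rows(targets=[[0,0,0.04,0,0,0,0],[0,0,0.08,0,0,0,0],[0,0,0.08,0,0,0,0]])

```text
time_s: 11.18
position: [0.5277, -0.0825, 0.0925]
tool_rot: [[-0.275, 0.961, 0.003], [0.961, 0.275, -0.0], [-0.001, 0.002, -1.0]]
ft_force: [-2.8, 3.1, 14.0]
grip_width: -0.0002
```

>>> send_rows(targets=[[0,0,0.04,0,0,0,0],[0,0,0.08,0,0,0,0],[0,0,0.08,0,0,0,0]])

```text
time_s: 11.55
position: [0.5285, -0.0823, 0.0916]
tool_rot: [[-0.276, 0.961, 0.006], [0.961, 0.276, -0.001], [-0.003, 0.006, -1.0]]
ft_force: [-9.8, 8.1, 41.4]
grip_width: 0.0002
```

>>> send_rows(targets=[[0,0,-0.4,0,0,0,0],[0,0,-1.1,0,0,0,0],[-1,-0.67,-1.2,0,0,0,0],[-2,-1.33,-1.2,0,0,0,0],[-3.0,-2.02,-1.2,0,0,0,0]])

```text
time_s: 12.18
position: [0.4708, -0.2564, 0.1472]
tool_rot: [[-0.276, 0.961, 0.001], [0.961, 0.276, -0.001], [-0.001, 0.001, -1.0]]
ft_force: [1.8, 0.5, -0.7]
grip_width: -0.0004
```

>>> send_rows(targets=[[0,0,0.4,0,0,0,0],[0,0,0.8,0,0,0,0],[0,0,0.85,0,0,0,0],[0,0,0.85,0,0,0,0]])

```text
time_s: 12.68
position: [0.4717, -0.2548, 0.1049]
tool_rot: [[-0.275, 0.961, 0.001], [0.961, 0.275, -0.0], [-0.001, 0.0, -1.0]]
ft_force: [0.6, -0.2, 0.9]
grip_width: -0.0001
```

```bash
python3 - <<'E'
from h import *
for a,b in((50,75),(-50,75),(-50,-75),(50,-75)): print(.499+.000961*a-.000276*b,-.168+.000276*a+.000961*b)
rel([.4717,-.2539,.098],106)
im,d=save('wrist','w8')
E
```

```text
0.52635 -0.082125
0.43025 -0.10972500000000002
0.47165 -0.253875
0.5677500000000001 -0.226275
t 12.68 pos [ 0.4717 -0.2548  0.1049] F [ 0.6 -0.2  0.9] w -0.0001 
row [0.017 0.005 0.137] [ 0.003  0.004 -0.001]
```

View pics/w8.png

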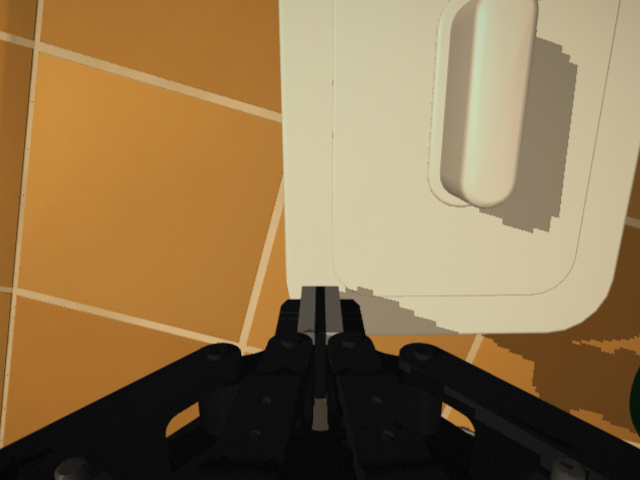

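>>> send_rows(targets=[[0.01,0,0.15,0,0,0,0],[0.01,0,0.22,0,0,0,0],[0.01,0,0.28,0,0,0,0],[0.01,0,0.32,0,0,0,0],[0.01,0,0.32,0,0,0,0]])

```text
time_s: 13.35
position: [0.4719, -0.2552, 0.0919]
tool_rot: [[-0.276, 0.961, 0.003], [0.961, 0.276, -0.004], [-0.005, 0.002, -1.0]]
ft_force: [-7.6, 1.9, 31.7]
grip_width: 0.0001
```

>>> send_rows(targets=[[0,0,-0.4,0,0,0,0],[0.8,0,-0.8,0,0,0,0],[1.8,0,-0.8,0,0,0,0],[2.8,0,-0.8,0,0,0,0],[3.0,0,-0.4,0,0,0,0]])

```text
time_s: 13.98
position: [0.4295, -0.1078, 0.1091]
tool_rot: [[-0.278, 0.961, 0.002], [0.961, 0.278, -0.001], [-0.002, 0.002, -1.0]]
ft_force: [0.8, -0.6, -0.8]
grip_width: 0.0001
```

>>> send_rows(targets=[[0,0,0.1,0,0,0,0],[0,0,0.2,0,0,0,0],[0,0,0.28,0,0,0,0],[0,0,0.34,0,0,0,0],[0,0,0.34,0,0,0,0]])

```text
time_s: 14.6
position: [0.4304, -0.1107, 0.092]
tool_rot: [[-0.274, 0.962, 0.001], [0.962, 0.274, -0.001], [-0.001, 0.001, -1.0]]
ft_force: [-2.2, 1.1, 7.6]
grip_width: 0.0001
```

>>> send_rows(targets=[[0,0,0.04,0,0,0,0],[0,0,0.08,0,0,0,0],[0,0,0.08,0,0,0,0]])

```text
time_s: 14.98
position: [0.4306, -0.1107, 0.0909]
tool_rot: [[-0.275, 0.961, 0.003], [0.961, 0.275, -0.002], [-0.003, 0.003, -1.0]]
ft_force: [-13.1, 7.3, 49.4]
grip_width: 0.0002
```

>>> send_rows(targets=[[0,0,-0.5,0,0,0,0],[0,0,-1.2,0,0,0,0],[-1,0.67,-1.25,0,0,0,0],[-2,1.33,-1.25,0,0,0,0],[-3.0,2.0,-1.25,0,0,0,0]])

```text
time_s: 15.6
position: [0.5688, -0.2287, 0.15]
tool_rot: [[-0.274, 0.962, 0.001], [0.962, 0.274, -0.0], [-0.001, 0.001, -1.0]]
ft_force: [-0.2, 0.3, 0.8]
grip_width: -0.0001
```

>>> send_rows(targets=[[0,0,0.5,0,0,0,0],[0,0,0.85,0,0,0,0],[0,0,1.0,0,0,0,0],[0,0,1.1,0,0,0,0],[0,0,1.1,0,0,0,0]])

```text
time_s: 16.23
position: [0.5676, -0.227, 0.0954]
tool_rot: [[-0.275, 0.961, 0.001], [0.961, 0.275, -0.001], [-0.001, 0.001, -1.0]]
ft_force: [-0.2, 0.5, -0.0]
grip_width: 0.0001
```

>>> send_rows(targets=[[0,0,0.05,0,0,0,0],[0,0,0.1,0,0,0,0],[0,0,0.1,0,0,0,0]])

```text
time_s: 16.6
position: [0.568, -0.2271, 0.0918]
tool_rot: [[-0.275, 0.961, 0.003], [0.961, 0.275, -0.002], [-0.003, 0.002, -1.0]]
ft_force: [-2.9, 0.8, 12.0]
grip_width: 0.0001
```

>>> send_rows(targets=[[0,0,0.03,0,0,0,0],[0,0,0.05,0,0,0,0],[0,0,0.05,0,0,0,0]])

```text
time_s: 16.98
position: [0.5684, -0.2274, 0.0914]
tool_rot: [[-0.275, 0.961, 0.005], [0.961, 0.275, -0.003], [-0.005, 0.004, -1.0]]
ft_force: [-5.8, 3.0, 24.9]
grip_width: -0.0001
```

>>> send_rows(targets=[[0,0,-0.5,0,0,0,0],[0,0,-1.3,0,0,0,0],[0.8,-1,-2.1,0,0,0,0],[1.5,-1,-2.9,0,0,0,0],[1.5,-1,-2.9,0,0,0,0]])

```text
time_s: 17.6
position: [0.4986, -0.167, 0.2362]
tool_rot: [[-0.277, 0.961, 0.006], [0.961, 0.277, -0.003], [-0.005, 0.005, -1.0]]
ft_force: [-0.4, 0.8, -0.3]
grip_width: -0.0
```

```bash
python3 - <<'E'
from h import *
rel([.499,-.168,.232],106)
P,r,c=lidfit('w9',(.084,.1))
for a,b in((50,75),(-50,75),(-50,-75),(50,-75)): 
    dx,dy=(.961*a-.276*b)/1000,(.276*a+.961*b)/1000
    print(a,b,c@[dx,dy,1])
E
```

```text
t 17.6 pos [ 0.4986 -0.167   0.2362] F [-0.4  0.8 -0.3] w -0.0 
row [-0.02   0.001  0.085] [0.035 0.035 0.009]
[  225    89   192   244 35341]
((499.9717712402344, -168.40740966796875), (130.44964599609375, 179.2961883544922), 16.063343048095703)
plane [ 0.00105953 -0.00054483  0.09273166]
50 75 0.0927138520463628
-50 75 0.09262706835089232
-50 -75 0.09274946976059868
50 -75 0.09283625345606916
```

View pics/w9.png

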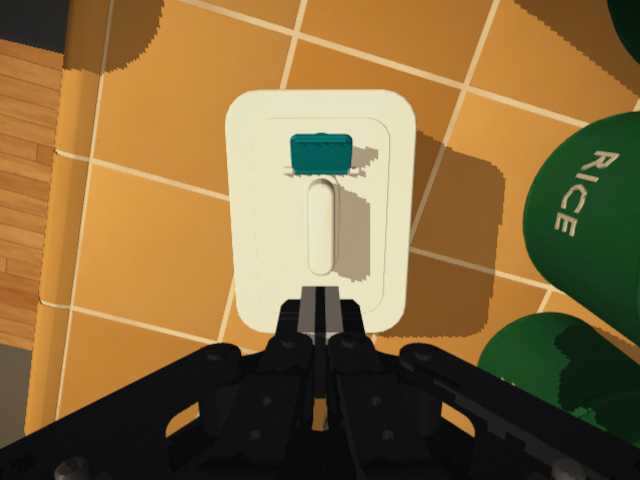

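>>> send_rows(targets=[[-0.03,0.8,0.6,0,0,0,0],[-0.03,1.11,1.5,0,0,0,0],[-0.03,1.11,2.3,0,0,0,0],[-0.03,1.11,2.6,0,0,0,0],[-0.03,1.11,2.6,0,0,0,0]])

```text
time_s: 18.27
position: [0.5523, -0.1549, 0.1016]
tool_rot: [[-0.275, 0.962, -0.002], [0.962, 0.275, 0.001], [0.001, -0.001, -1.0]]
ft_force: [-0.1, 0.4, 0.3]
grip_width: 0.0
```

>>> send_rows(targets=[[0,0,0.1,0,0,0,0],[0,0,0.2,0,0,0,0],[0,0,0.24,0,0,0,0],[0,0,0.24,0,0,0,0]])

```text
time_s: 18.77
position: [0.5528, -0.1547, 0.0919]
tool_rot: [[-0.275, 0.961, 0.002], [0.961, 0.275, -0.001], [-0.002, 0.001, -1.0]]
ft_force: [-2.8, 1.0, 9.3]
grip_width: -0.0
```

>>> send_rows(targets=[[0,0,0.04,0,0,0,0],[0,0,0.06,0,0,0,0],[0,0,0.06,0,0,0,0]])

```text
time_s: 19.15
position: [0.5536, -0.1547, 0.0916]
tool_rot: [[-0.275, 0.961, 0.005], [0.961, 0.275, -0.002], [-0.004, 0.005, -1.0]]
ft_force: [-7.0, 4.8, 30.0]
grip_width: 0.0002
```

>>> send_rows(targets=[[0,0,-0.4,0,0,0,0],[0,0,-1.2,0,0,0,0],[0,-1.1,-1.3,0,0,0,0],[0,-2.2,-1.2,0,0,0,0],[0,-2.2,-0.4,0,0,0,0]])

```text
time_s: 19.77
position: [0.4455, -0.1862, 0.1094]
tool_rot: [[-0.273, 0.962, 0.005], [0.962, 0.273, -0.004], [-0.005, 0.003, -1.0]]
ft_force: [1.1, 0.2, -0.8]
grip_width: 0.0001
```

>>> send_rows(targets=[[0,0,0.1,0,0,0,0],[0,0,0.25,0,0,0,0],[0,0,0.34,0,0,0,0],[0,0,0.38,0,0,0,0],[0,0,0.38,0,0,0,0]])

```text
time_s: 20.4
position: [0.4476, -0.1851, 0.0916]
tool_rot: [[-0.276, 0.961, 0.003], [0.961, 0.276, -0.003], [-0.004, 0.002, -1.0]]
ft_force: [-8.8, 3.9, 32.5]
grip_width: -0.0001
```

>>> send_rows(targets=[[0,0,-0.5,0,0,0,0],[-0.4,0.1,-1.1,0,0,0,0],[-1.3,0.7,-1.1,0,0,0,0],[-1.6,1.1,-0.9,0,0,0,0],[-1.6,1.1,-0.4,0,0,0,0]])

```text
time_s: 21.02
position: [0.5238, -0.2477, 0.1089]
tool_rot: [[-0.276, 0.961, 0.003], [0.961, 0.276, -0.002], [-0.003, 0.003, -1.0]]
ft_force: [0.7, 0.9, -0.2]
grip_width: 0.0001
```

>>> send_rows(targets=[[0,0,0.1,0,0,0,0],[0,0,0.25,0,0,0,0],[0,0,0.34,0,0,0,0],[0,0,0.38,0,0,0,0],[0,0,0.38,0,0,0,0]])

```text
time_s: 21.65
position: [0.5219, -0.2468, 0.0918]
tool_rot: [[-0.275, 0.961, 0.002], [0.961, 0.275, -0.002], [-0.002, 0.002, -1.0]]
ft_force: [-4.2, 3.3, 15.5]
grip_width: 0.0001
```

>>> send_rows(targets=[[0,0,0.03,0,0,0,0],[0,0,0.05,0,0,0,0],[0,0,0.05,0,0,0,0]])

```text
time_s: 22.02
position: [0.5222, -0.2471, 0.0915]
tool_rot: [[-0.275, 0.961, 0.004], [0.961, 0.275, -0.004], [-0.005, 0.003, -1.0]]
ft_force: [-9.3, 5.4, 31.8]
grip_width: -0.0004
```

>>> send_rows(targets=[[0,0,-0.4,0,0,0,0],[0.1,1.0,-0.4,0,0,0,0],[0.1,1.0,-0.15,0,0,0,0],[0.1,1.0,0,0,0,0,0],[0.1,1.0,0,0,0,0,0]])

```text
time_s: 22.65
position: [0.5698, -0.2281, 0.0912]
tool_rot: [[-0.275, 0.961, 0.007], [0.961, 0.275, -0.002], [-0.004, 0.006, -1.0]]
ft_force: [-1.3, 7.1, 28.8]
grip_width: -0.0001
```

>>> send_rows(targets=[[0,0,-0.5,0,0,0,0],[0.7,0,-1.1,0,0,0,0],[1.8,0,-1.1,0,0,0,0],[2.9,-0.1,-1.1,0,0,0,0],[3.1,-0.3,-0.8,0,0,0,0]])

```text
time_s: 23.28
position: [0.5098, -0.0809, 0.1274]
tool_rot: [[-0.278, 0.961, 0.001], [0.961, 0.278, -0.0], [-0.0, 0.001, -1.0]]
ft_force: [-0.3, -1.4, -0.6]
grip_width: 0.0001
```

>>> send_rows(targets=[[0,0,0.4,0,0,0,0],[0,0,0.6,0,0,0,0],[0,0,0.74,0,0,0,0],[0,0,0.79,0,0,0,0],[0,0,0.79,0,0,0,0]])

```text
time_s: 23.9
position: [0.5114, -0.0831, 0.0912]
tool_rot: [[-0.275, 0.961, 0.003], [0.961, 0.275, -0.001], [-0.002, 0.003, -1.0]]
ft_force: [-11.6, 6.7, 39.0]
grip_width: 0.0002
```

```bash
python3 - <<'E'
from h import *
rel([.499,-.168,.232],106)
im,d=vision.get_image('scene')
cv2.imwrite('pics/s10.png',cv2.resize(im[130:260,290:420,::-1],None,fx=4.6,fy=4.6,interpolation=cv2.INTER_CUBIC))
E
```

```text
t 23.9 pos [ 0.5114 -0.0831  0.0912] F [-11.6   6.7  39. ] w 0.0002 
row [-1.569 -0.699 -2.816] [ 0.019  0.012 -0.003]
```

View pics/s10.png

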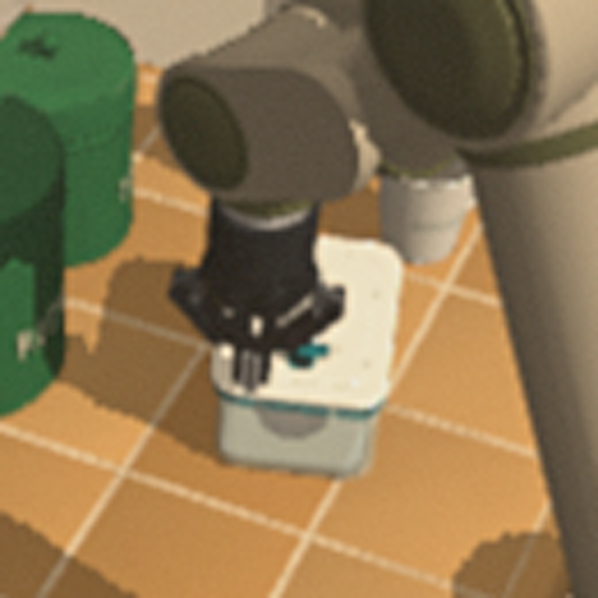

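>>> send_rows(targets=[[0.02,0,-0.5,0,0,0,0],[0.02,-0.1,-1.1,0,0,0,0],[0.02,-0.9,-1.1,0,0,0,0],[0.02,-1.32,-0.8,0,0,0,0],[0.02,-1.32,-0.3,0,0,0,0]])

```text
time_s: 24.58
position: [0.4469, -0.1012, 0.1028]
tool_rot: [[-0.274, 0.962, 0.002], [0.962, 0.274, -0.001], [-0.002, 0.002, -1.0]]
ft_force: [0.7, -1.4, 0.3]
grip_width: 0.0003
```

>>> send_rows(targets=[[0,0,0.1,0,0,0,0],[0,0,0.2,0,0,0,0],[0,0,0.28,0,0,0,0],[0,0,0.28,0,0,0,0]])

```text
time_s: 25.08
position: [0.4481, -0.1004, 0.0914]
tool_rot: [[-0.276, 0.961, 0.003], [0.961, 0.276, -0.002], [-0.002, 0.002, -1.0]]
ft_force: [-10.5, 4.3, 33.9]
grip_width: 0.0002
```

>>> send_rows(targets=[[0,0,-0.5,0,0,0,0],[-0.3,0.2,-1.3,0,0,0,0],[-1.1,0.5,-2.2,0,0,0,0],[-1.6,0.66,-2.85,0,0,0,0],[-1.6,0.66,-2.85,0,0,0,0]])

```text
time_s: 25.7
position: [0.5027, -0.1698, 0.2332]
tool_rot: [[-0.274, 0.962, 0.005], [0.962, 0.274, -0.003], [-0.004, 0.004, -1.0]]
ft_force: [0.1, -0.6, -1.0]
grip_width: 0.0004
```

```bash
python3 - <<'E'
from h import *
rel([.499,-.168,.232],106)
P,r,c=lidfit('w11',(.084,.1))
for a,b in((50,75),(-50,75),(-50,-75),(50,-75)): 
    dx,dy=(.961*a-.276*b)/1000,(.276*a+.961*b)/1000
    print(a,b,c@[dx,dy,1])
# flap profile in lid frame
cx=np.array(r[0])/1000;a=np.radians(16)
L=(P[...,:2]-cx);lx=L@[np.cos(a),np.sin(a)];ly=L@[-np.sin(a),np.cos(a)]
for y in range(34,76,4):
    k=(abs(lx)<.012)&(abs(ly-y/1000)<.002);print(y,np.round(np.percentile(P[k][:,2],[10,50,90]),4) if k.any() else '')
for n,y0,y1,x0,x1 in(('scene',150,250,310,410),('top',210,300,360,450)):
    im,d=vision.get_image(n)
    cv2.imwrite(f'pics/{n}11.png',cv2.resize(im[y0:y1,x0:x1,::-1],None,fx=6,fy=6,interpolation=cv2.INTER_CUBIC))
E
```

```text
t 25.7 pos [ 0.5027 -0.1698  0.2332] F [ 0.1 -0.6 -1. ] w 0.0004 
row [ 0.055 -0.062  0.023] [ 0.028  0.031 -0.01 ]
[  218    82   195   249 36834]
((499.22113037109375, -168.4462890625), (130.35568237304688, 179.99801635742188), 15.77507209777832)
plane [ 0.00112951 -0.00070107  0.09273612]
50 75 0.09270680307087507
-50 75 0.09261760718294723
-50 -75 0.09276542861289765
50 -75 0.09285462450082549
34 [0.0934 0.0952 0.0979]
38 [0.0975 0.0988 0.1   ]
42 [0.1001 0.1013 0.1026]
46 [0.1025 0.1037 0.1052]
50 [0.105  0.1063 0.1077]
54 [0.1074 0.1089 0.1101]
58 [0.1116 0.1128 0.1138]
62 [0.0927 0.1095 0.1122]
66 [0.0924 0.0933 0.0941]
70 [0.0934 0.3756 0.3756]
74 [0.091  0.0919 0.093 ]
```

View pics/scene11.png

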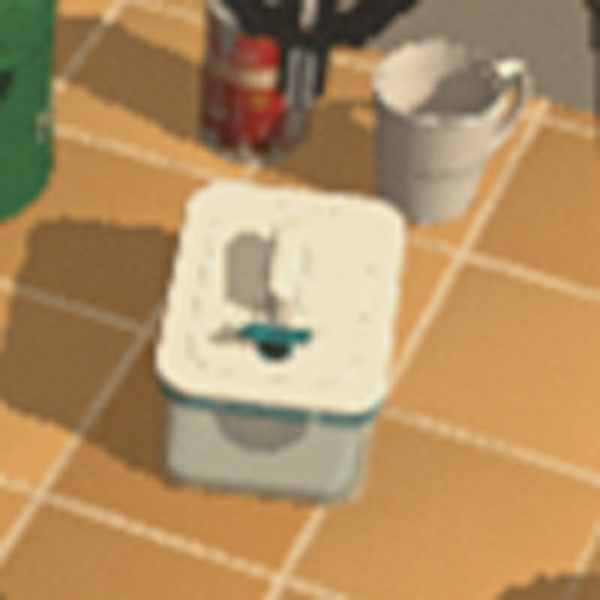

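View pics/top11.png

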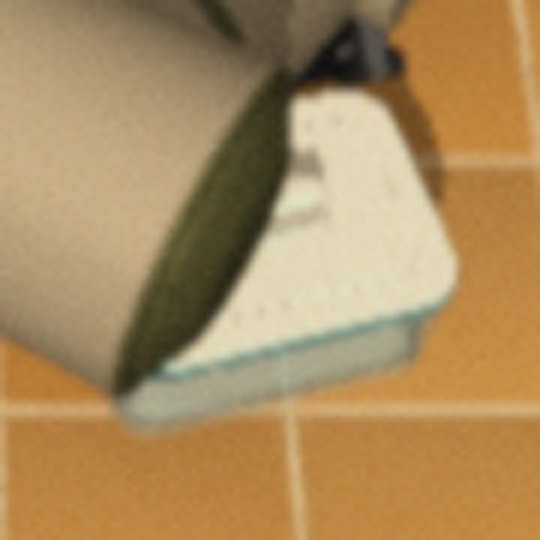

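View pics/w11.png

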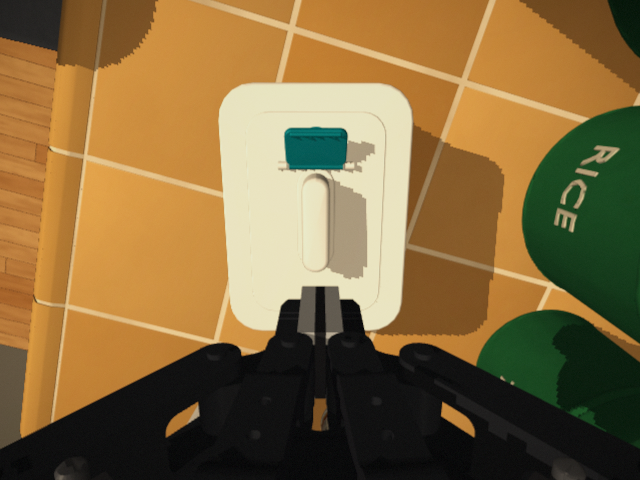

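```bash
python3 - <<'E'
from h import *
rel([.4832,-.1126,.116],106)
E
```

```text
t 25.85 pos [ 0.5006 -0.1674  0.23  ] F [ 0.1 -0.9 -0.4] w 0.0 
row [ 1.146 -0.03   2.281] [-0.009 -0.011 -0.001]
```

>>> send_rows(targets=[[0.6,-0.02,0.6,0,0,0,0],[1.14,-0.03,1.4,0,0,0,0],[1.14,-0.03,2.0,0,0,0,0],[1.14,-0.03,2.2,0,0,0,0],[1.14,-0.03,2.2,0,0,0,0]])

```text
time_s: 26.48
position: [0.484, -0.1136, 0.1207]
tool_rot: [[-0.275, 0.961, -0.001], [0.961, 0.275, 0.0], [0.001, -0.001, -1.0]]
ft_force: [0.5, 0.1, -0.1]
grip_width: 0.0
```

>>> send_rows(targets=[[0,0,0.1,0,0,0,0],[0,0,0.2,0,0,0,0],[0,0,0.3,0,0,0,0],[0,0,0.4,0,0,0,0],[0,0,0.4,0,0,0,0]])

```text
time_s: 27.1
position: [0.484, -0.1139, 0.1004]
tool_rot: [[-0.275, 0.961, -0.001], [0.961, 0.275, 0.0], [0.0, -0.0, -1.0]]
ft_force: [0.5, -0.3, 0.3]
grip_width: 0.0003
```

>>> send_rows(targets=[[0,0,0.05,0,0,0,0],[0,0,0.09,0,0,0,0],[0,0,0.09,0,0,0,0]])

```text
time_s: 27.48
position: [0.4843, -0.1138, 0.0974]
tool_rot: [[-0.275, 0.961, 0.001], [0.961, 0.275, -0.001], [-0.001, 0.001, -1.0]]
ft_force: [-3.4, 1.8, 12.3]
grip_width: 0.0001
```

>>> send_rows(targets=[[0,0,0.02,0,0,0,0],[0,0,0.02,0,0,0,0]])

```text
time_s: 27.72
position: [0.4843, -0.1138, 0.0972]
tool_rot: [[-0.275, 0.961, 0.002], [0.961, 0.275, -0.001], [-0.001, 0.001, -1.0]]
ft_force: [-6.1, 3.6, 22.0]
grip_width: -0.0003
```

>>> send_rows(targets=[[0,0,-0.4,0,0,0,0],[-0.1,0,-1.2,0,0,0,0],[-0.8,0,-2.2,0,0,0,0],[-1.4,0,-2.9,0,0,0,0],[-1.4,0,-2.9,0,0,0,0]])

```text
time_s: 28.35
position: [0.5044, -0.1832, 0.2424]
tool_rot: [[-0.273, 0.962, 0.004], [0.962, 0.273, -0.003], [-0.004, 0.003, -1.0]]
ft_force: [0.3, -0.4, -1.1]
grip_width: 0.0001
```

```bash
python3 - <<'E'
from h import *
rel([.499,-.168,.232],106)
P,r,c=lidfit('w12',(.084,.1))
for a,b in((50,75),(-50,75),(-50,-75),(50,-75)): 
    dx,dy=(.961*a-.276*b)/1000,(.276*a+.961*b)/1000
    print(a,b,c@[dx,dy,1])
cx=np.array(r[0])/1000;a=np.radians(16)
L=(P[...,:2]-cx);lx=L@[np.cos(a),np.sin(a)];ly=L@[-np.sin(a),np.cos(a)]
for y in range(34,80,3):
    k=(abs(lx)<.012)&(abs(ly-y/1000)<.0015);print(y,np.round(np.percentile(P[k][:,2],[10,50,90]),4) if k.any() else '')
E
```

```text
t 28.35 pos [ 0.5044 -0.1832  0.2424] F [ 0.3 -0.4 -1.1] w 0.0001 
row [ 0.322 -0.021  0.206] [ 0.024  0.031 -0.018]
[  223    62   192   247 39768]
((499.20159912109375, -168.25869750976562), (130.28318786621094, 179.21966552734375), 15.866524696350098)
plane [-0.00057361  0.00399262  0.09299614]
50 75 0.09332331635961673
-50 75 0.09326824399398875
-50 -75 0.09266896043036067
50 -75 0.09272403279598865
34 [0.0933 0.0955 0.0979]
37 [0.097 0.098 0.099]
40 [0.0968 0.0978 0.0988]
43 [0.0971 0.0979 0.0988]
46 [0.0968 0.0977 0.0986]
49 [0.0968 0.0978 0.0985]
52 [0.0968 0.0977 0.0985]
55 [0.0983 0.3848 0.3848]
58 [0.0968 0.0977 0.0986]
61 [0.0969 0.0979 0.0989]
64 [0.0974 0.099  0.1   ]
67 [0.0922 0.0932 0.0942]
70 [0.0923 0.0932 0.0941]
73 [0.0912 0.0921 0.0931]
76 [0.091  0.0921 0.0929]
79 [0.0911 0.0919 0.093 ]
```

View pics/w12.png

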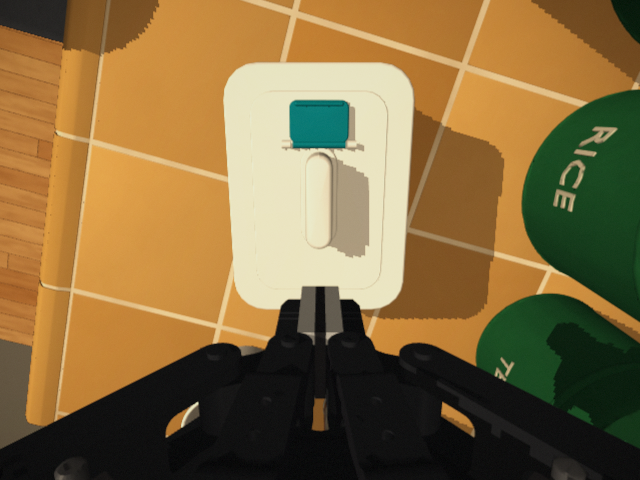

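```bash
python3 - <<'E'
from h import *
s=status.observe();print(s['time_s'],s['position'])
P,r,c=lidfit('w13',(.084,.0958))
for a,b in((50,75),(-50,75),(-50,-75),(50,-75)): 
    dx,dy=(.961*a-.276*b)/1000,(.276*a+.961*b)/1000
    print(a,b,c@[dx,dy,1])
im,d=save('scene','s13');P=cloud('scene',d)
for l in('mug','tomato_tin','onion'):
    for r in vision.masks_of('scene',l)[:1]: print(l,r['p'],r['extent'],np.median(P[r['pixels']&(d>0)],0))
E
```

```text
28.4 [ 0.50347251 -0.18171006  0.24053297]
[  224    65   192   248 36760]
((499.19659423828125, -167.9561767578125), (130.4053955078125, 179.22354125976562), 15.728967666625977)
plane [ 0.00094574 -0.00180474  0.09270126]
50 75 0.09257213889249988
-50 75 0.09253106392953968
-50 -75 0.09283037165615132
50 -75 0.09287144661911152
tomato_tin 0.59 [344.0, 146.8, 362.0, 176.7] [ 0.60634862 -0.36998339  0.05901777]
onion 0.6 [226.1, 366.3, 256.2, 401.5] [0.51566909 0.56906473 0.07115447]
```

View pics/s13.png

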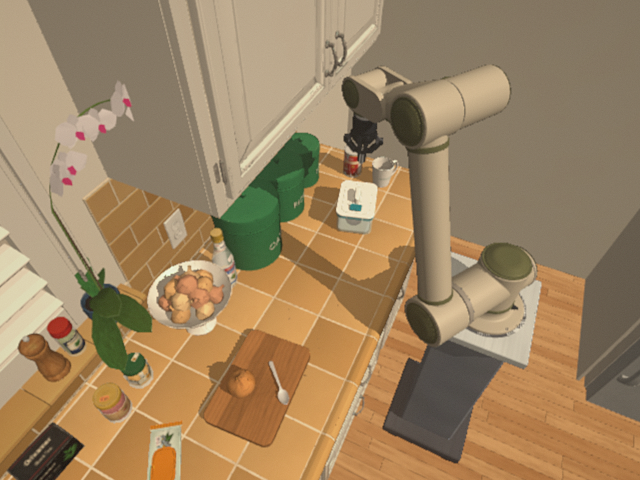

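The lid is home and level, the flap is flat, the mug, tin and onion are where they were, and the gripper is clear. Handing in.

```bash
python3 - <<'E'
from rig import env
print(env.close_job())
E
```

```text
the job is handed in; nothing more can be done
None
```

The lid is on the tub with its seal pressed home all round, and the vent flap is shut. I handed the job in at about 28.5 s with the gripper closed and clear, about 14 cm above the lid.

- **Placing:** I gripped the lid by its bar and lowered it into the tub's mouth without any contact force. It rested on the proud seal at about 98 mm before pressing.
- **Pressing:** I pressed the four corners, both long sides, the −y end and two points on the +y end, each to about 91–92 mm at 25–49 N. The highest was 49 N at corner 1, with the fingertips; I meant to stay nearer 40 N.
- **Vent flap:** Measured after the last press, the flap was still open at about 0.57 rad. I then pushed it shut with about 22 N.
- **Last checks:**
  - The lid's top reads 92.5–92.9 mm at the corners, level to within about 0.3 mm. Home is 92 mm, and the camera reads about 0.6 mm high.
  - The flap's top reads flat at about 98 mm, which matches shut.
  - The onion and tin were found where they belong in the final picture.
- **Check that failed:** The network did not report the mug in that last picture. By eye it stands where it did at the start.

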